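# Fit the filter cartridge into the bench suction box and latch it

### The arm

A 6-joint arm with a two-finger parallel gripper is mounted at the origin on a cart in front of the work surface, level with it; the furniture and walls round the work are solid. World frame = base frame: x ahead of the robot, y to its left, z up, the work surface at z = 0. Lengths are in m, angles in rad, forces in N, time in s.
With the tool pointing down it reaches from about 0.25 to 0.725 m from the base axis. Payload 4 kg.
Tool frame: the origin (TCP) lies midway between the tips of the shut fingers; the grasp point (between the pads) lies 19 mm behind it; z points along the fingers, y is the line along which they close (so a half turn about z gives the same grasp; the last joint's range is limited). The gripper opens to 85 mm and grips with 20 to 120 N. Pads are 22 mm wide; open, the fingers measure 114 mm over their backs; the gripper's body (76 mm by 85 mm) begins 54 mm behind the grasp point. The pads swing forward as they close: fully open they stand 13 mm farther back than shut.
Start: joints at [-1.189, 0.241, 0.005, 1.335, 0, 1.571], TCP at [0.186, -0.464, 0.195] pointing down, gripper open.
Joint ranges: [-2.72, 2.72], [-1.05, 1.87], [-1.09, 1.28], [-1.99, 2.15], [-1.42, 1.44], [-3.14, 3.14]. Speed limits (rad/s): [2.79, 2.79, 3.14, 3.14, 3.14, 3.14].

### API

Orientations are given as a unit quaternion [x, y, z, w].
In Python, from workcell import status, camera, get_calibration, ticket gives the robot as it stands.
- The arm moves only by the shell command python3 -m creep 'ROWS' [OPENING]. ROWS is JSON, a list of rows, each a list of 6 numbers: the shift along the world's x, y, z in cm, then the turn, a rotation vector about the world's x, y, z in degrees. A call has 1 to 8 rows; each row shifts and turns the commanded pose from where the row before left it; what a row does not reach is not made up. A row lasts 1/10 s, in which the tool goes at most 50 mm and 8.59 degrees, less where a joint would pass 70% of its speed; a pose out of reach is approached as far as the arm can. A call is refused whole if a number of a shift passes 5 or a number of a turn 8.59, either way. A call with a gripper value outside its range is refused whole. OPENING is the opening, from -1 (shut) to 1 (fully open), so that 0 is half open, set as the call begins (- or left out, the last holds). The fingers move at their own pace and stop on an object; the grip force is fixed at half the most. Time passes only in rows, so rows that do not move let the fingers close. It gives the time, the measured TCP pose, the force, the opening and the grip force at its end, in the units of the state.
- status.get_obs(): the state, without advancing time (a new reading comes with each control period).
- camera(name): name is "scene" or "top" or "wrist"; returns the picture (384x512x3 uint8, red, green, blue); there is no depth.
- get_calibration(name): a dict with "fx", "fy", "cx", "cy" (pixels), "rvec" (rotation vector, rad) and "tvec" (3), from world to camera coordinates, as OpenCV has them; the wrist camera has in their place "tool_from_camera" (4x4, takes a point from camera to tool coordinates, whose origin is the TCP and whose axes are the flange's). Camera axes: x right, y down, z forward; pixel columns grow to the right and rows downward; lengths in m; the calibration is good to about 2 mm. A picture is of the moment at which its call begins: read the wrist's pose just before it. get_calibration takes no time and is no camera call.
- ticket.job_done(): hands the job in; it is judged then, once.
The state is a dict: "clock": time; "joint_pos": joint angles; "joint_vel": joint speeds; "tau": joint torques, N m; "eef_pos": TCP position; "tool_rot": TCP orientation; "ft_force": force on the tool from outside, world axes, zero at the start; "ft_torque": the same for the moment, N m; "grip_width": finger opening in m; "grasp_force": force on a finger pad.
Only numpy, scipy, OpenCV 4.12 (cv2) and the standard library are available. Lean on these libraries where they do the work, as an engineer would, in place of code of your own. Each camera call takes 0.05 s, during which the arm holds its last target. There are 200 camera calls.

### The job

Put the flat filter cartridge with the blue grip rib into the white suction box: tuck the edge farther from the rib under the blue lip, against the springy seal strip behind it, and lower the opposite edge until the cartridge lies fully home, flat in its pocket behind the two front stops. Then pull the red latch knob up against its spring, turn it counter-clockwise until its steel arm points over the cartridge, and let it spring down so that it clamps the cartridge. Leave the other things on the bench alone.

Things in the scene. Friction and masses are not known exactly. Their poses are not given: they have to be found in the camera images.
- filter: filter cartridge, a flat grey frame with white pleats, 130 (x) x 110 (y) x 8 mm (z), about 0.2 kg, loose on the bench. A blue grip rib stands on its top: 12 mm thick along x, 50 mm long along y, centred at x = -15 mm, y = 0, from z = 8 to 40 mm. Origin: centre of the underside; +x to the edge that goes under the lip (farther from the rib), z up
- tuck_edge (a point): middle of the lower edge of the cartridge that goes under the lip: 65 mm along the cartridge's x from its origin
- front_edge (a point): middle of the cartridge's opposite lower edge, 65 mm along -x from its origin
- filter_box: white suction box fixed on the bench, 220 (x -125 to +95 mm) x 144 x 63 mm high; origin at its underside, +x towards the blue lip (away from the knob), z up. The cartridge lies on side ledges 45 mm above the bench, each 15 mm wide, round a dark well 25 mm deep; side walls rise 10 mm above the ledges and leave 115 mm between them
- pocket_seat (a point): where the cartridge's origin is when it is home (10.5 mm along the box's x, 45 mm up: ledge height); axes as the box's. The two front stops, 8 mm high above the ledges, stand at the front corners (beyond 48 mm either side of the middle, open between), inner faces 65 mm along -x from here
- lip_edge (a point): middle of the front lower edge of the blue lip: 54 mm along +x from pocket_seat and 13 mm above the ledges; the lip is 5 mm thick, spans the whole width, and covers all from there back to the rear wall behind the strip, so the cartridge enters only tilted with its front edge up (0.2 to 0.3 rad is right)
- latch_grip (a point): middle of the red grip bar of the latch knob (40 mm long, 12 mm thick, from 15 mm below to 15 mm above this point; its top is 96 mm above the bench when down). The knob's upright axis is 105 mm along -x from pocket_seat. This point's x axis is 1.45 rad counter-clockwise from the long direction of the bar, which is also that of the steel arm
- latch_turn (a joint): turn of the latch knob, rad, counter-clockwise from above: near 0 parked, arm pointing to the box's -y side, clear of the pocket; 1.45 at its stop, arm pointing to the box's +x over the cartridge. The arm, under the bar, is 11 mm wide, 6 mm thick, reaches 54 mm from the axis; its underside, knob down, is 4 mm below the seated cartridge's top
- latch_lift (a joint): how far the latch knob is pulled up, m: 0 down, at most 0.012; spring 3.6 N at rest, rising 0.3 N per mm; it must be up by more than 0.004 for the arm to pass over the seated cartridge
- seal_face (a point): middle of the front face of the black seal strip under the lip (100 mm wide, 10 mm high), 62 mm along +x from pocket_seat at rest. It yields up to 6 mm to +x: 2 N at first touch, rising 1 N per mm. It must go back 3 mm or more for the cartridge's front edge to pass the stops; it then presses the cartridge against them
There are look-alikes about, which are no part of the job. Of the things that look like the filter, the larger one is meant.

How it is judged:
By the outcome, as a careful person would: the job done as asked, in the order asked, and still so for the second after the job is handed in, with the robot touching nothing.
It also fails if it takes over 54 s, if anything falls off the work surface, if the arm or the gripper's body presses on something with over 40 N, if the wrist force passes 120 N, or if a joint passes its speed limit or range.

## Working session

There is one attempt and no reset: what is moved stays moved. The work goes in short steps, Python scripts to look and compute and a shell command to move; the robot and the scene stay as the last step left them, time stands still between calls to the robot, and variables do not carry over. Pictures are saved under pics/ and viewed, at most 10 in all, crops included, and the job is handed in when it is done.

```bash
mkdir -p pics; ls; cat > h.py <<'E'
import numpy as np, cv2
from scipy.spatial.transform import Rotation as R
from workcell import status, camera, get_calibration, ticket
def snap(n,f,crop=None,s=1):
    im=camera(n)[:,:,::-1]
    cv2.imwrite('pics/raw_'+f,im)
    if crop: im=im[crop[1]:crop[3],crop[0]:crop[2]]
    cv2.imwrite('pics/'+f,cv2.resize(im,None,fx=s,fy=s,interpolation=cv2.INTER_CUBIC))
def cam(n):
    c=get_calibration(n);K=np.array([[c['fx'],0,c['cx']],[0,c['fy'],c['cy']],[0,0,1]])
    if n=='wrist':
        o=status.get_obs();T=np.eye(4);T[:3,:3]=R.from_quat(o['tool_rot']).as_matrix();T[:3,3]=o['eef_pos']
        M=np.linalg.inv(T@np.array(c['tool_from_camera']))
    else:
        M=np.eye(4);M[:3,:3]=R.from_rotvec(np.ravel(c['rvec'])).as_matrix();M[:3,3]=np.ravel(c['tvec'])
    return K,M
def px2w(KM,uv,z):
    K,M=KM;Mi=np.linalg.inv(M);d=Mi[:3,:3]@np.linalg.inv(K)@[uv[0],uv[1],1];o=Mi[:3,3]
    return o+d*(z-o[2])/d[2]
def w2px(KM,p):
    K,M=KM;q=K@(M[:3,:3]@np.array(p)+M[:3,3]);return q[:2]/q[2]
E
python3 - <<'E'
from h import *
snap('top','top1.png',None,1.5);snap('scene','sc1.png',None,1.5)
o=status.get_obs();print({k:np.round(v,3) for k,v in o.items()})
K,M=cam('top');print(K,np.linalg.inv(M))
E
```

```text
pics
{'clock': np.float64(0.1), 'joint_pos': array([-1.189,  0.241,  0.004,  1.335,  0.   ,  1.571]), 'joint_vel': array([-0.   ,  0.   ,  0.004, -0.001, -0.   ,  0.002]), 'tau': array([ 1.0000e-03, -3.7314e+01,  2.5301e+01,  1.1000e-02, -0.0000e+00,
       -0.0000e+00]), 'eef_pos': array([ 0.186, -0.463,  0.194]), 'tool_rot': array([ 0.982,  0.19 , -0.   , -0.001]), 'ft_force': array([-0.08 , -0.2  ,  0.147]), 'ft_torque': array([-0.059,  0.045,  0.013]), 'grasp_force': np.float64(0.0), 'grip_width': np.float64(0.086)}
[[371.94824204   0.         254.71600656]
 [  0.         371.94824204 195.46083982]
 [  0.           0.           1.        ]] [[ 0.02415676 -0.9958039   0.08826691  0.4366199 ]
 [-0.99970275 -0.02435329 -0.00115011  0.05518584]
 [ 0.00329487 -0.08821289 -0.99609619  0.91568835]
 [ 0.          0.          0.          1.        ]]
```

View pics/top1.png

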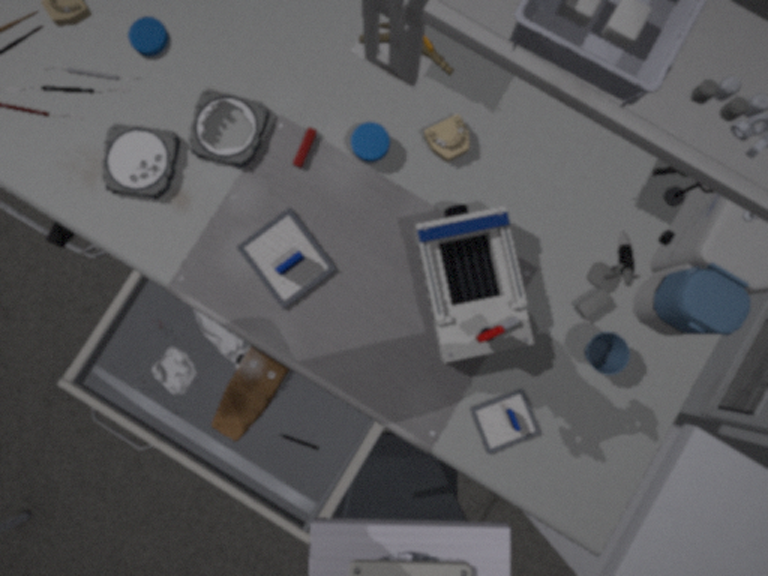

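View pics/sc1.png

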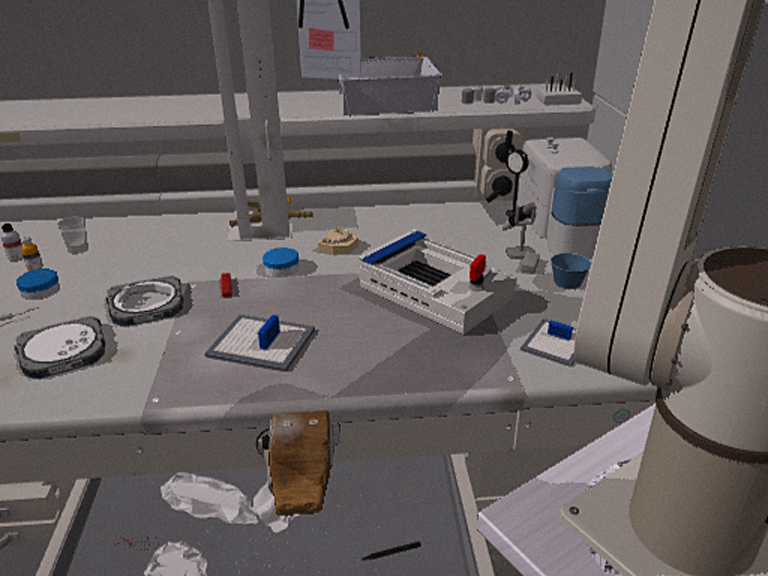

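The top view shows the large filter at about (289,258)/1.5 and the box at about (473,285)/1.5, with the lip towards the shelf and the red knob at (490,333)/1.5. The small look-alike is at (506,420)/1.5. Next I'll enlarge the filter and the box.

```bash
python3 - <<'E'
from h import *
im=cv2.imread('pics/raw_top1.png')
a=im[130:215,150:235];b=im[130:245,270:365]
a=cv2.resize(a,(400,400),interpolation=cv2.INTER_CUBIC);b=cv2.resize(b,None,fx=400/95,fy=400/95,interpolation=cv2.INTER_CUBIC)
o=np.zeros((490,800,3),np.uint8);o[:400,:400]=a;o[:b.shape[0],400:]=b
cv2.imwrite('pics/c1.png',cv2.convertScaleAbs(o,alpha=1.4))
E
```

```text
(no output)
```

View pics/c1.png

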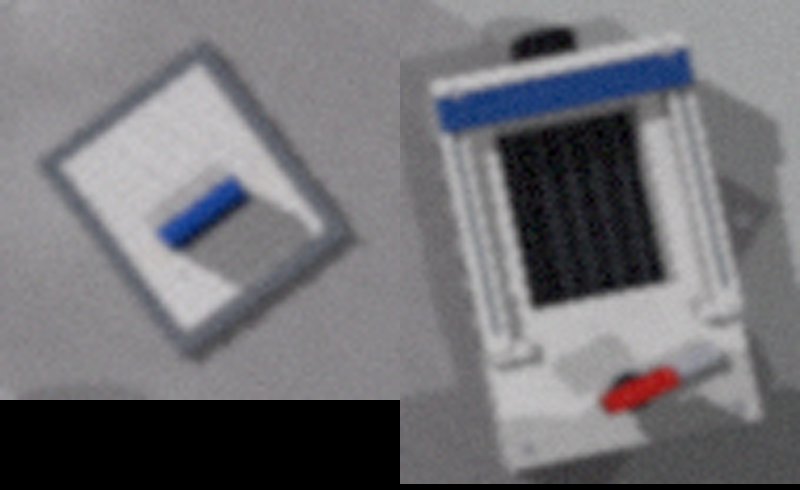

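```bash
python3 - <<'E'
from h import *
C=cam('top')
f=lambda u,v:(150+u/4.706-.5+.106,130+v/4.706-.4)
b=lambda u,v:(270+(u-400)/4.21-.4,130+v/4.21-.4)
c=[px2w(C,f(*p),.006) for p in [(203,43),(353,237),(192,355),(42,160)]]
t,r,bo,l=c
print('corners',np.round(c,4)); cen=np.mean(c,0);print('cen',cen)
print('sides',[np.linalg.norm(c[i]-c[i-1]) for i in range(4)])
d=(r-t+bo-l);print('axis ang',np.degrees(np.arctan2(d[1],d[0])))
rib=[px2w(C,f(*p),.04) for p in [(160,232),(235,180),(247,197),(172,247)]]
rc=np.mean(rib,0);print('rib',rc,'off',(rc-cen)[:2]@d[:2]/np.linalg.norm(d)); e=rib[1]-rib[0]+rib[2]-rib[3];print('ribang',np.degrees(np.arctan2(e[1],e[0])))
L=px2w(C,b(442,133),.063);Rr=px2w(C,b(692,84),.063)
print('lip',L,Rr,np.linalg.norm(L-Rr)); e=L-Rr; yaw=np.arctan2(e[1],e[0])-np.pi/2;print('box yaw',np.degrees(yaw))
u=np.array([np.cos(yaw),np.sin(yaw)]);m=(L+Rr)[:2]/2;print('boxorigin',m-.0645*u,'seat',m-.054*u,'knob',m-.159*u)
for p in [(603,402),(674,372),(680,385),(610,412)]: print('bar',px2w(C,b(*p),.096))
print('frontcorners z.045',px2w(C,b(515,470),.045),px2w(C,b(762,415),.045))
E
```

```text
corners [[0.6551 0.2117 0.006 ]
 [0.5537 0.1292 0.006 ]
 [0.4899 0.211  0.006 ]
 [0.5905 0.2937 0.006 ]]
cen [0.57228324 0.21139754 0.006     ]
sides [np.float64(0.10444961380749405), np.float64(0.13065471676088775), np.float64(0.10377672309882228), np.float64(0.13027858629288855)]
axis ang -140.7075543169328
rib [0.55921581 0.20214033 0.04      ] off 0.015975590890570806
ribang -53.861535390478686
lip [ 0.59341442 -0.00155167  0.063     ] [ 0.62426791 -0.13932226  0.063     ] 0.14118311460016025
box yaw 12.623014103770316
boxorigin [ 0.54590019 -0.08453249] seat [ 0.55614639 -0.08223787] knob [ 0.45368434 -0.10518407]
bar [ 0.44728809 -0.08600705  0.096     ]
bar [ 0.46383147 -0.1230122   0.096     ]
bar [ 0.45712101 -0.12618492  0.096     ]
bar [ 0.44217403 -0.08970869  0.096     ]
frontcorners z.045 [ 0.40932709 -0.04651197  0.045     ] [ 0.44289992 -0.18302945  0.045     ]
```

The rib sits towards -140.7°, so the filter's +x is at about 39°. The box yaw is about 12.6°, the seat is near (0.556,-0.082) and the knob near (0.453,-0.106). I'll move above the rib.

```bash
python3 -m creep '[[1.86,3.33,0,0,0,5.35],[1.86,3.33,0,0,0,5.35],[1.86,3.33,0,0,0,5.35],[1.86,3.33,0,0,0,5.35],[1.86,3.33,0,0,0,5.35],[1.86,3.33,0,0,0,5.35],[1.86,3.33,0,0,0,5.35]]'
python3 -m creep '[[1.86,3.33,0,0,0,5.35],[1.86,3.33,0,0,0,5.35],[1.86,3.33,0,0,0,5.35],[1.86,3.33,0,0,0,5.35],[1.86,3.33,0,0,0,5.35],[1.86,3.33,0,0,0,5.35],[1.86,3.33,0,0,0,5.35]]'
python3 -m creep '[[1.86,3.33,0,0,0,5.35],[1.86,3.33,0,0,0,5.35],[1.86,3.33,0,0,0,5.35],[1.86,3.33,0,0,0,5.35],[1.86,3.33,0,0,0,5.35],[1.86,3.33,0,0,0,5.35],[0,0,0,0,0,0],[0,0,0,0,0,0]]'
python3 - <<'E'
from h import *
o=status.get_obs();print(o['clock'],o['eef_pos'],R.from_quat(o['tool_rot']).as_matrix().round(3))
C=cam('wrist')
snap('wrist','w1.png',None,1.3)
print([w2px(C,p)*1.3 for p in [(.5592,.2021,.04),(.6551,.2117,.006),(.4899,.211,.006)]])
E
```

```text
clock: 0.8
eef_pos: [0.3167, -0.2293, 0.1946]
tool_rot: [0.868, 0.496, -0.0, -0.0]
ft_force: [0.2, -0.7, 1.2]
grip_width: 0.0857
grasp_force: 0.0
clock: 1.5
eef_pos: [0.4469, 0.0037, 0.1946]
tool_rot: [0.663, 0.749, -0.0, -0.0]
ft_force: [0.7, -0.4, -0.2]
grip_width: 0.085
grasp_force: 0.0
clock: 2.3
eef_pos: [0.5577, 0.2024, 0.1936]
tool_rot: [0.431, 0.902, -0.001, -0.001]
ft_force: [-0.3, -0.5, 0.1]
grip_width: 0.0853
grasp_force: 0.0
2.3 [0.55770665 0.20238304 0.19356251] [[-0.628  0.778 -0.002]
 [ 0.778  0.628 -0.001]
 [ 0.001 -0.003 -1.   ]]
[array([325.47918385, 215.63405921]), array([408.25419542, 261.04987711]), array([271.81551586, 152.25719886])]
```

View pics/w1.png

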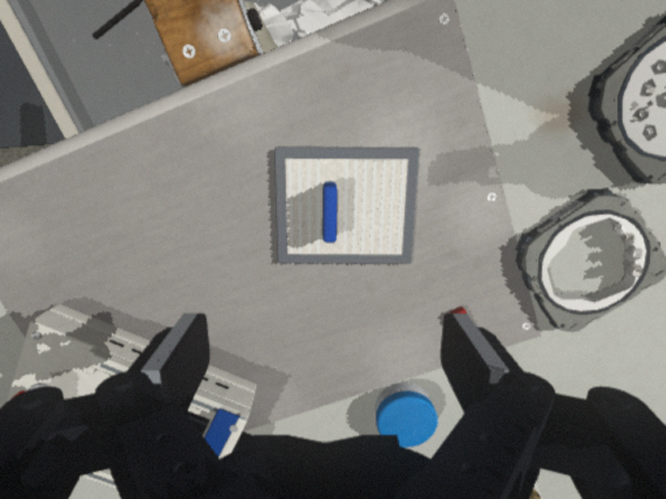

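The wrist view shows the rib centre at about (330,212) and the frame corners at (277,148), (418,148), (412,263) and (272,263).

```bash
python3 - <<'E'
from h import *
C=cam('wrist')
g=lambda u,v:px2w(C,(u/1.3-.1,v/1.3-.1),z)
z=.008
c=[g(*p) for p in [(277,148),(418,148),(412,263),(272,263)]]
print(np.round(c,4),np.mean(c,0),[np.linalg.norm(c[i]-c[i-1]) for i in range(4)])
d=c[1]-c[0]+c[2]-c[3];e=c[0]-c[3]+c[1]-c[2]
print(np.degrees(np.arctan2(d[1],d[0])),np.degrees(np.arctan2(e[1],e[0])))
z=.04;print('rib',g(330,212))
a=np.degrees(np.arctan2(d[1],d[0]))
E
```

```text
[[0.4911 0.2164 0.008 ]
 [0.5889 0.2954 0.008 ]
 [0.6584 0.2118 0.008 ]
 [0.5527 0.1263 0.008 ]] [0.57277539 0.21247646 0.008     ] [np.float64(0.1091099663569586), np.float64(0.12571365055262307), np.float64(0.10868373207248472), np.float64(0.1359446203518008)]
38.94488898617796 127.05631097072694
rib [0.55998012 0.20611627 0.04      ]
```

```bash
python3 -m creep '[[0.23,0.11,-4,0,0,0],[0,0,-4,0,0,0],[0,0,-4,0,0,0],[0,0,-3,0,0,0],[0,0,-2,0,0,0],[0,0,-1.1,0,0,0],[0,0,0,0,0,0]]'
python3 -m creep '[[0,0,0,0,0,0],[0,0,0,0,0,0],[0,0,0,0,0,0],[0,0,0,0,0,0],[0,0,0,0,0,0],[0,0,0,0,0,0],[0,0,0,0,0,0],[0,0,0,0,0,0]]' -1
```

```text
clock: 3.05
eef_pos: [0.5591, 0.2015, 0.0128]
tool_rot: [0.432, 0.902, -0.001, -0.001]
ft_force: [-0.6, 0.5, 0.2]
grip_width: 0.0854
grasp_force: 0.0
clock: 3.85
eef_pos: [0.5606, 0.2031, 0.0138]
tool_rot: [0.431, 0.902, -0.0, -0.0]
ft_force: [0.7, -0.1, -0.1]
grip_width: -0.0004
grasp_force: 0.0
```

The grip closed on nothing, so I'll look.

```bash
python3 - <<'E'
from h import *
a=camera('scene')[:,:,::-1];b=camera('wrist')[:,:,::-1]
cv2.imwrite('pics/raw_w2.png',b)
a=cv2.resize(a[180:260,120:230],(400,291),interpolation=cv2.INTER_CUBIC);b=cv2.resize(b,(400,300))
cv2.imwrite('pics/c2.png',np.vstack([a,b]))
E
```

```text
(no output)
```

View pics/c2.png

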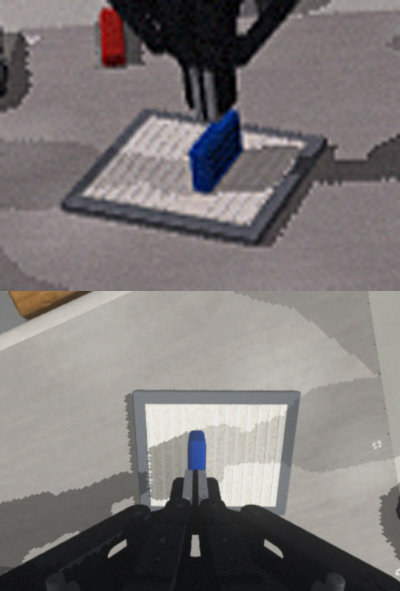

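```bash
python3 - <<'E'
from h import *
o=status.get_obs();print(o['eef_pos'],o['grip_width'])
C=cam('wrist');S=cam('scene')
p=o['eef_pos']
for q in (p,p+[0,0,.03],[.56,.2035,.04],[.5727,.2123,.008]):
  print('scene',(w2px(S,q)-[120,180])*3.636,'wrist',w2px(C,q)/1.28+[0,291])
print(get_calibration('wrist')['tool_from_camera'])
z=.008
for u,v in [(133,391),(299,391)]: print(px2w(C,(u*1.28,(v-291)*1.28),z))
E
```

```text
[0.56056887 0.20310109 0.01385482] 0.00018468611520038394
scene [216.15109201 162.82572969] wrist [194.30746926 461.52482093]
scene [211.4095799  122.11601439] wrist [194.17511383 478.47096258]
scene [211.84553952 128.05007818] wrist [193.91903481 475.09651684]
scene [194.95145704 166.38111157] wrist [212.71625065 459.32115085]
[[ 1.12461906e-03 -9.56779276e-01 -2.90812915e-01  7.41312615e-02]
 [ 9.99999368e-01  1.07683453e-03  3.24350768e-04  5.01888831e-04]
 [ 2.82529508e-06 -2.90813096e-01  9.56779882e-01 -1.78151425e-01]
 [ 0.00000000e+00  0.00000000e+00  0.00000000e+00  1.00000000e+00]]
[0.48960124 0.2168652  0.008     ]
[0.58768892 0.29613098 0.008     ]
```

```bash
python3 - <<'E'
from h import *
a=camera('scene')[:,:,::-1]
b=cv2.imread('pics/raw_w2.png')
a=cv2.resize(a[185:250,140:215],(461,400),interpolation=cv2.INTER_CUBIC);b=cv2.resize(b[160:280,200:300],(333,400),interpolation=cv2.INTER_CUBIC)
o=status.get_obs();C=cam('wrist');S=cam('scene')
for k in (0,.02,.04):
  q=o['eef_pos']+[0,0,k]
  u=(w2px(S,q)-[140,185])*6.15; cv2.circle(a,tuple(int(x) for x in u),3,(0,255,0),-1)
  u=(w2px(C,q)-[200,160])*3.33; cv2.circle(b,tuple(int(x) for x in u),3,(0,255,0),-1)
cv2.imwrite('pics/c3.png',np.hstack([a,b]))
E
```

```text
(no output)
```

View pics/c3.png

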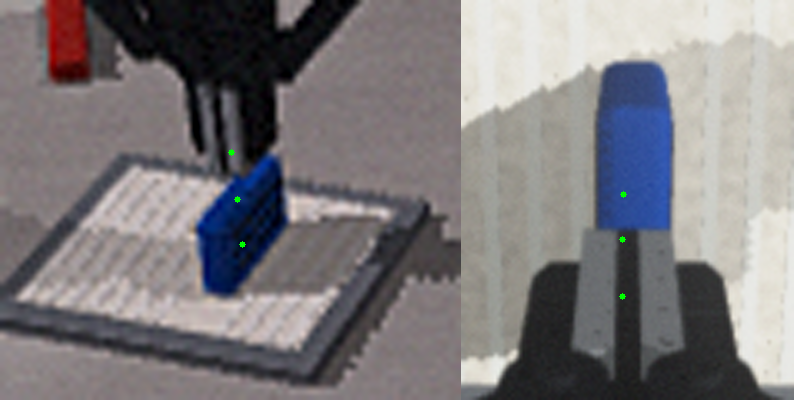

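The green marks suggest the shut fingertips sit about 3 cm higher than the reported TCP, above the rib. I'll open and feel my way down in small steps.

```bash
python3 -c "
from h import *;print(get_calibration('wrist')['fx'],cam('scene')[0][0,0],np.linalg.inv(cam('scene')[1])[:3,3])"
python3 -m creep '[[0,0,0,0,0,0],[0,0,0,0,0,0],[0,0,0,0,0,0],[0,0,0,0,0,0],[0,0,0,0,0,0],[0,0,0,0,0,0],[0,0,-0.4,0,0,0],[0,0,-0.4,0,0,0]]' 1
python3 -m creep '[[0,0,-0.2,0,0,0],[0,0,0,0,0,0]]'
python3 -m creep '[[0,0,-0.2,0,0,0],[0,0,0,0,0,0]]'
```

```text
305.8399678517883 436.3099482944691 [-0.20145674  0.51756248  0.57198108]
clock: 4.8
eef_pos: [0.5606, 0.2031, 0.0057]
tool_rot: [0.431, 0.902, 0.0, 0.0]
ft_force: [1.0, -1.1, -0.7]
grip_width: 0.0855
grasp_force: 0.0
clock: 5.0
eef_pos: [0.56, 0.2029, 0.0032]
tool_rot: [0.432, 0.902, -0.0, -0.0]
ft_force: [0.2, 0.3, -0.4]
grip_width: 0.0853
grasp_force: 0.0
clock: 5.2
eef_pos: [0.5605, 0.2031, 0.0017]
tool_rot: [0.431, 0.902, -0.0, -0.0]
ft_force: [-0.1, 0.1, -0.9]
grip_width: 0.0854
grasp_force: 0.0
```

The wrist focal length confirms that the open tips are about 35 mm nearer the camera than the tool frame says. I'll carry on down with force checks.

```bash
python3 -m creep '[[0,0,-0.4,0,0,0],[0,0,-0.4,0,0,0],[0,0,-0.4,0,0,0],[0,0,0,0,0,0]]'
python3 -m creep '[[0,0,-0.4,0,0,0],[0,0,-0.4,0,0,0],[0,0,0,0,0,0]]'
python3 -m creep '[[0,0,0,0,0,0],[0,0,0,0,0,0],[0,0,0,0,0,0],[0,0,0,0,0,0],[0,0,0,0,0,0],[0,0,0,0,0,0],[0,0,0,0,0,0],[0,0,0,0,0,0]]' -1
```

```text
clock: 5.6
eef_pos: [0.5598, 0.2028, -0.0111]
tool_rot: [0.432, 0.902, -0.001, -0.001]
ft_force: [-0.6, 0.5, 0.1]
grip_width: 0.0853
grasp_force: 0.0
clock: 5.9
eef_pos: [0.56, 0.2029, -0.0189]
tool_rot: [0.431, 0.902, -0.0, -0.0]
ft_force: [-0.3, -0.4, -0.3]
grip_width: 0.0854
grasp_force: 0.0
clock: 6.7
eef_pos: [0.5609, 0.2032, -0.0178]
tool_rot: [0.432, 0.902, 0.0, 0.0]
ft_force: [-0.4, -0.3, 2.5]
grip_width: 0.0105
grasp_force: 61.1
```

Gripped at 61 N. I'll lift, then carry the filter to the box's -y side at a height where the wrist camera sees the box beside it.

```bash
python3 -m creep '[[0,0,1,0,0,0],[0,0,3,0,0,0],[0,0,4,0,0,0],[0,0,4,0,0,0],[0,0,4,0,0,0],[0,-3,3,0,0,-2],[0,-3,3,0,0,-2],[0,-3,2,0,0,-2]]'
python3 -m creep '[[0,-3,0,0,0,-2],[0,-3,0,0,0,-2],[0,-3,0,0,0,-2],[0,-3,0,0,0,-2],[0,-3,0,0,0,-2],[0,-3,0,0,0,-2],[0,-3,0,0,0,-2],[0,-3,0,0,0,-2]]'
python3 -m creep '[[0,-3,0,0,0,-2],[0,-2.6,0,0,0,-2.2],[0,0,0,0,0,0],[0,0,0,0,0,0],[0,0,0,0,0,0]]'
python3 - <<'E'
from h import *
o=status.get_obs();print(o['clock'],o['eef_pos'],o['tool_rot'],o['grip_width'])
snap('wrist','w3.png',None,1.56)
C=cam('wrist');print(C[0][0,0],o['ft_force'])
s=np.array([.556,-.082]);u=np.array([.976,.218]);v=np.array([-.218,.976])
for n,p in dict(seat=(0,0,.045),lipL=(.054,.072,.063),lipR=(.054,-.072,.063),fL=(-.1355,.072,.045),fR=(-.1355,-.072,.045)).items(): print(n,w2px(C,[*(s+u*p[0]+v*p[1]),p[2]])*1.56)
E
```

```text
clock: 7.5
eef_pos: [0.5608, 0.1125, 0.2246]
tool_rot: [0.478, 0.878, 0.001, 0.001]
ft_force: [0.4, -0.1, -1.8]
grip_width: 0.0103
grasp_force: 60.5
clock: 8.3
eef_pos: [0.5599, -0.128, 0.2218]
tool_rot: [0.596, 0.803, -0.0, -0.001]
ft_force: [1.2, -0.3, -1.3]
grip_width: 0.0106
grasp_force: 60.4
clock: 8.8
eef_pos: [0.5603, -0.1821, 0.2218]
tool_rot: [0.624, 0.781, 0.0, -0.0]
ft_force: [-0.4, 0.7, -1.8]
grip_width: 0.0107
grasp_force: 60.5
8.8 [ 0.56031706 -0.18212755  0.22181243] [ 6.24395631e-01  7.81108113e-01  1.08572226e-05 -4.60278348e-04] 0.010668315377289564
305.8399678517883 [-0.41582298  0.7487639  -1.81703441]
seat [414.28246797 112.04711787]
lipL [505.36695456 -14.0772381 ]
lipR [490.16001153 219.43989895]
fL [209.02229408  -6.40055041]
fR [229.58815104 214.95340377]
```

View pics/w3.png

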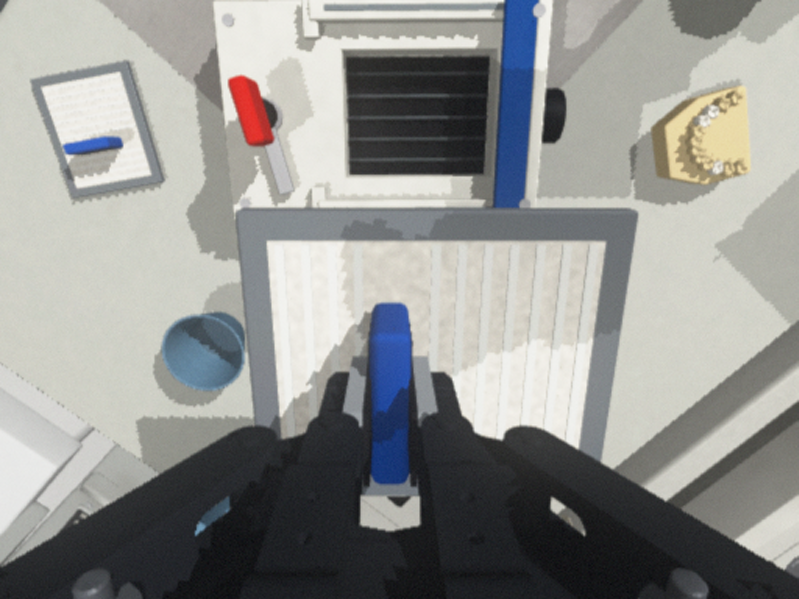

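The view shows the well at (345,51) to (490,176), the lip's front edge from (504,5) to (496,200), the red bar centred at about (250,110), and the held filter's far edge from (238,211) to (637,211).

```bash
python3 - <<'E'
from h import *
C=cam('wrist');K,M=C;s=1.56
g=lambda u,v,z:px2w(C,((u+.5)/s-.5,(v+.5)/s-.5),z)
a,b=g(504,5,.063),g(496,200,.063);e=a-b;yaw=np.arctan2(e[1],e[0])-np.pi/2;print('yaw lip',np.degrees(yaw),a,b)
t1,t2,b1,b2=[g(*p,.045) for p in[(345,51),(490,52.5),(347,177.5),(490,175)]]
for d in(t2-t1,b2-b1):print('well dir',np.degrees(np.arctan2(d[1],d[0])))
print('well w',np.linalg.norm(t1-b1),np.linalg.norm(t2-b2))
for yw in (yaw,np.radians(12.6)):
  u=np.array([np.cos(yw),np.sin(yw)]);v=np.array([-u[1],u[0]])
  yc=np.mean([p[:2]@v for p in(t1,t2,b1,b2)]);xl=(a+b)[:2]/2@u-.054
  print('seat',u*xl+v*yc,'knob',u*(xl-.105)+v*yc)
print('bar',g(250,110,.096), g(240,77,.096),g(259,143,.096),'frontedge',g(215,5,.045),g(237,205,.045))
# held filter
dep=K[0,0]*.13*s/399
def cp(u,v,d):
  x=np.linalg.inv(K)@[(u+.5)/s-.5,(v+.5)/s-.5,1]; return x*d
T=np.array(get_calibration('wrist')['tool_from_camera'])
for p in [(238,211),(637,211)]: print('filter corner in tool',(T@[*cp(*p,dep),1])[:3])
print(M[:3,:3])
E
```

```text
yaw lip 14.139199955835114 [ 0.59498611 -0.01002243  0.063     ] [ 0.62431467 -0.12644713  0.063     ]
well dir 12.278484132109792
well dir 13.792296841633021
well w 0.08299006157215162 0.08045465626826959
seat [ 0.557981   -0.08418348] knob [ 0.45616196 -0.10983273]
seat [ 0.55788159 -0.08417827] knob [ 0.45541033 -0.10708331]
bar [ 0.45831466 -0.10644856  0.096     ] [ 0.45009142 -0.08977061  0.096     ] [ 0.46625996 -0.12390019  0.096     ] frontedge [ 0.41244496 -0.04684999  0.045     ] [ 0.44361713 -0.17316683  0.045     ]
filter corner in tool [ 0.05473548 -0.04897482 -0.02161792]
filter corner in tool [ 0.05488169  0.0810251  -0.02163344]
[[ 9.75082623e-01  2.21841931e-01 -1.90920683e-04]
 [ 2.12341879e-01 -9.33076309e-01  2.90309366e-01]
 [ 6.42246467e-02 -2.83116159e-01 -9.56932827e-01]]
```

```bash
cat >> h.py <<'E'
YAW=np.radians(13.3);SEAT=np.array([.5575,-.0837,.045]);B=R.from_euler('z',YAW);H0=.016;XO=.0155
def plan(xt,h,th,y=0):
    """eef target for tuck lower edge at (xt,y,h) from the seat, front up by th"""
    Rf=B*R.from_euler('y',th)
    tuck=SEAT+B.apply([xt,y,h])
    o=status.get_obs()
    eef=tuck+Rf.apply([-.065-XO,0,-H0])
    # tool: y along filter x, z down
    Rt=Rf*R.from_matrix(np.array([[0,1,0],[1,0,0],[0,0,-1.]]))
    rv=(Rt*R.from_quat(o['tool_rot']).inv()).as_rotvec(degrees=True)
    return eef,np.round((eef-o['eef_pos'])*100,2),np.round(rv,2)
E
python3 - <<'E'
from h import *
for a in [(.047,.04,.2),(.047,.004,.2),(.067,.004,.2),(.066,0,.1),(.0655,0,0)]: print(a,*plan(*a))
E
```

```text
(0.047, 0.04, 0.2) [ 0.52336666 -0.09176878  0.08531182] [ -3.71   9.02 -13.66] [-2.61 11.14  0.55]
(0.047, 0.004, 0.2) [ 0.52336666 -0.09176878  0.04931182] [ -3.71   9.02 -17.26] [-2.61 11.14  0.55]
(0.067, 0.004, 0.2) [ 0.54283023 -0.08716779  0.04931182] [ -1.76   9.48 -17.26] [-2.61 11.14  0.55]
(0.066, 0, 0.1) [ 0.54222579 -0.08731067  0.03711652] [ -1.82   9.46 -18.48] [-1.32  5.56  0.55]
(0.0655, 0, 0) [ 0.54290232 -0.08715075  0.029     ] [ -1.76   9.48 -19.29] [-0.02 -0.02  0.55]
```

```bash
python3 -m creep '[[-0.74,1.8,0,-0.52,2.23,0.11],[-0.74,1.8,0,-0.52,2.23,0.11],[-0.74,1.8,0,-0.52,2.23,0.11],[-0.74,1.8,0,-0.52,2.23,0.11],[-0.75,1.82,0,-0.53,2.22,0.11],[0,0,-3,0,0,0],[0,0,-4,0,0,0],[0,0,-4,0,0,0]]'
python3 -m creep '[[0,0,-2.6,0,0,0],[0,0,0,0,0,0],[0,0,0,0,0,0],[0,0,0,0,0,0]]'
python3 - <<'E'
from h import *
for a in [(.047,.01,.2)]: print(a,*plan(*a))
print(status.get_obs()['ft_force'])
E
```

```text
clock: 9.65
eef_pos: [0.5244, -0.0912, 0.1114]
tool_rot: [0.617, 0.781, -0.078, -0.06]
ft_force: [0.6, -0.8, -3.8]
grip_width: 0.0105
grasp_force: 60.4
clock: 10.05
eef_pos: [0.5252, -0.0925, 0.088]
tool_rot: [0.618, 0.78, -0.077, -0.06]
ft_force: [0.4, -0.2, -1.0]
grip_width: 0.0107
grasp_force: 60.3
(0.047, 0.01, 0.2) [ 0.52336666 -0.09176878  0.05531182] [-0.18  0.07 -3.27] [0.07 0.25 0.03]
[ 0.41418369 -0.18497843 -1.0432625 ]
```

```bash
python3 -m creep '[[-0.09,0.04,-1.5,0,0,0],[-0.09,0.03,-1.5,0,0,0],[0,0,-0.3,0,0,0],[0,0,0,0,0,0]]'
python3 -m creep '[[0,0,-0.2,0,0,0],[0,0,0,0,0,0]]'
python3 -m creep '[[0,0,-0.2,0,0,0],[0,0,0,0,0,0]]'
python3 -m creep '[[0,0,-0.2,0,0,0],[0,0,0,0,0,0]]'
```

```text
clock: 10.45
eef_pos: [0.5224, -0.0921, 0.054]
tool_rot: [0.618, 0.78, -0.078, -0.061]
ft_force: [-0.0, 0.3, -1.6]
grip_width: 0.0104
grasp_force: 60.4
clock: 10.65
eef_pos: [0.5225, -0.0921, 0.0518]
tool_rot: [0.618, 0.78, -0.078, -0.061]
ft_force: [0.5, 0.6, -2.2]
grip_width: 0.0107
grasp_force: 60.4
clock: 10.85
eef_pos: [0.5217, -0.092, 0.049]
tool_rot: [0.618, 0.78, -0.078, -0.062]
ft_force: [-0.1, -0.6, -1.7]
grip_width: 0.0106
grasp_force: 60.4
clock: 11.05
eef_pos: [0.5215, -0.092, 0.0466]
tool_rot: [0.618, 0.78, -0.079, -0.062]
ft_force: [-0.6, -0.4, -2.1]
grip_width: 0.0104
grasp_force: 60.4
```

```bash
for i in 1 ; do python3 -m creep '[[0,0,-0.15,0,0,0],[0,0,0,0,0,0]]'; done
python3 -m creep '[[0,0,-0.15,0,0,0],[0,0,0,0,0,0]]'
python3 -m creep '[[0,0,-0.15,0,0,0],[0,0,0,0,0,0]]'
```

```text
clock: 11.25
eef_pos: [0.5215, -0.092, 0.0451]
tool_rot: [0.618, 0.78, -0.078, -0.062]
ft_force: [-0.8, 0.3, -1.4]
grip_width: 0.0109
grasp_force: 60.4
clock: 11.45
eef_pos: [0.5216, -0.092, 0.0437]
tool_rot: [0.618, 0.78, -0.078, -0.062]
ft_force: [-0.2, 1.0, -1.9]
grip_width: 0.0108
grasp_force: 60.4
clock: 11.65
eef_pos: [0.5216, -0.0921, 0.043]
tool_rot: [0.618, 0.78, -0.078, -0.061]
ft_force: [-1.8, -0.5, 1.5]
grip_width: 0.0103
grasp_force: 61.0
```

```bash
python3 - <<'E'
from h import *
a=camera('scene')[:,:,::-1];b=camera('wrist')[:,:,::-1]
cv2.imwrite('pics/raw_s4.png',a)
a=cv2.resize(a[140:225,230:350],(565,400),interpolation=cv2.INTER_CUBIC)
b=cv2.resize(b[:,100:],(232,216))
o=np.zeros((400,797,3),np.uint8);o[:,:565]=a;o[:216,565:]=b
cv2.imwrite('pics/c4.png',o);print(status.get_obs()['ft_force'],status.get_obs()['eef_pos'])
E
```

```text
[-1.91726209 -0.24196729  3.51410299] [ 0.52160251 -0.0920766   0.04294483]
```

View pics/c4.png

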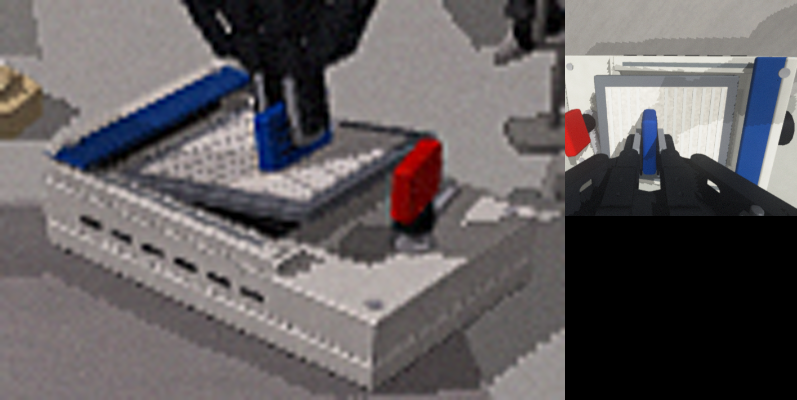

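The scene view shows the tuck edge resting on the ledges between the walls, just in front of the lip, with the front edge up. I'll push in under the lip.

```bash
sed -i 's/H0=.016/H0=.018/' h.py; python3 -c "
from h import *
print(plan(.058,.0007,.2))"
python3 -m creep '[[0,0,0.1,0,0,0],[0.4,0.09,0,0,0,0],[0.4,0.09,0,0,0,0],[0.3,0.07,0,0,0,0],[0,0,0,0,0,0]]'
python3 -c "
from h import *
print(plan(.058,.0007,.2))"
```

```text
(array([ 0.53368494, -0.08932964,  0.04405168]), array([1.21, 0.27, 0.11]), array([0.05, 0.04, 0.07]))
clock: 12.25
eef_pos: [0.5336, -0.0893, 0.0433]
tool_rot: [0.618, 0.78, -0.078, -0.061]
ft_force: [0.3, -0.4, 0.3]
grip_width: 0.0108
grasp_force: 60.7
(array([ 0.53368494, -0.08932964,  0.04405168]), array([0.01, 0.  , 0.08]), array([0.04, 0.08, 0.05]))
```

```bash
python3 -m creep '[[0.2,0.05,0,0,0,0],[0,0,0,0,0,0]]'
python3 -m creep '[[0.2,0.05,0,0,0,0],[0,0,0,0,0,0]]'
python3 -m creep '[[0.2,0.05,0,0,0,0],[0,0,0,0,0,0]]'
python3 -m creep '[[0.15,0.03,0,0,0,0],[0,0,0,0,0,0]]'
```

```text
clock: 12.45
eef_pos: [0.535, -0.0889, 0.0433]
tool_rot: [0.618, 0.78, -0.078, -0.062]
ft_force: [-0.1, -0.2, -0.4]
grip_width: 0.0108
grasp_force: 60.7
clock: 12.65
eef_pos: [0.5361, -0.0886, 0.0434]
tool_rot: [0.618, 0.78, -0.079, -0.062]
ft_force: [-2.8, -0.2, 1.4]
grip_width: 0.0107
grasp_force: 60.8
clock: 12.85
eef_pos: [0.5372, -0.0883, 0.0435]
tool_rot: [0.618, 0.78, -0.08, -0.063]
ft_force: [-4.6, -1.5, 3.5]
grip_width: 0.0108
grasp_force: 61.0
clock: 13.05
eef_pos: [0.5379, -0.0881, 0.0436]
tool_rot: [0.618, 0.78, -0.08, -0.063]
ft_force: [-6.5, -1.3, 3.7]
grip_width: 0.0107
grasp_force: 61.2
```

```bash
python3 -m creep '[[0.2,0.05,0.05,0,0,0],[0,0,0,0,0,0]]'
python3 -m creep '[[0.15,0.03,0,0,0,0],[0,0,0,0,0,0]]'
python3 -c "
from h import *
for t in (.2,.1,0):
  e=plan(.0655,0,t);print(e)"
```

```text
clock: 13.25
eef_pos: [0.5393, -0.0877, 0.0438]
tool_rot: [0.618, 0.78, -0.081, -0.064]
ft_force: [-7.6, -2.3, 3.2]
grip_width: 0.0109
grasp_force: 61.0
clock: 13.45
eef_pos: [0.54, -0.0876, 0.0439]
tool_rot: [0.618, 0.78, -0.081, -0.064]
ft_force: [-9.7, -1.0, 4.3]
grip_width: 0.0106
grasp_force: 61.2
(array([ 0.54098378, -0.08760427,  0.04335168]), array([ 0.1 , -0.  , -0.05]), array([ 0.11, -0.39,  0.1 ]))
(array([ 0.54154489, -0.08747163,  0.03512652]), array([ 0.16,  0.01, -0.87]), array([ 1.43, -5.97,  0.1 ]))
(array([ 0.54290232, -0.08715075,  0.027     ]), array([ 0.29,  0.04, -1.69]), array([  2.74, -11.55,   0.1 ]))
```

```bash
python3 -m creep '[[0.02,0,-0.28,0.46,-1.93,0],[0.02,0,-0.28,0.46,-1.93,0],[0.02,0,-0.28,0.46,-1.93,0],[0,0,0,0,0,0]]'
python3 -m creep '[[0.03,0,-0.28,0.46,-1.93,0],[0.03,0,-0.14,0.23,-0.96,0],[0,0,0,0,0,0]]'
python3 -c "
from h import *
e=plan(.064,0,0);print(e)"
```

```text
clock: 13.85
eef_pos: [0.5409, -0.0873, 0.0351]
tool_rot: [0.621, 0.783, -0.039, -0.031]
ft_force: [-5.7, -0.5, 1.7]
grip_width: 0.0108
grasp_force: 60.9
clock: 14.15
eef_pos: [0.5419, -0.0871, 0.0309]
tool_rot: [0.621, 0.783, -0.019, -0.015]
ft_force: [-6.9, -1.4, 2.7]
grip_width: 0.0105
grasp_force: 61.0
(array([ 0.54144255, -0.08749582,  0.027     ]), array([-0.05, -0.04, -0.39]), array([ 0.59, -2.69,  0.12]))
```

```bash
python3 -m creep '[[0.0,0,-0.2,0.3,-1.35,0],[0,0,-0.2,0.3,-1.35,0],[0,0,0,0,0,0],[0,0,0,0,0,0]]'
python3 -m creep '[[0.0,0,-0.1,0,0,0],[0,0,0,0,0,0]]'
python3 -c "
from h import *
e=plan(.064,0,0);print(e)"
```

```text
clock: 14.55
eef_pos: [0.5427, -0.087, 0.0272]
tool_rot: [0.621, 0.784, 0.0, 0.0]
ft_force: [-5.5, -0.3, 4.2]
grip_width: 0.011
grasp_force: 61.4
clock: 14.75
eef_pos: [0.5427, -0.087, 0.0272]
tool_rot: [0.621, 0.784, 0.0, 0.0]
ft_force: [-8.6, -0.1, 11.4]
grip_width: 0.0108
grasp_force: 62.3
(array([ 0.54144255, -0.08749582,  0.027     ]), array([-0.13, -0.05, -0.02]), array([0.01, 0.06, 0.1 ]))
```

The cartridge lies flat at the expected height and is pressed down. I'll release it, rise and move above the knob.

```bash
python3 -m creep '[[-0.2,-0.05,0.05,0,0,0],[0,0,0,0,0,0]]'
python3 -m creep '[[0,0,0,0,0,0],[0,0,0,0,0,0],[0,0,0,0,0,0],[0,0,0,0,0,0],[0,0,0,0,0,0],[0,0,0,0,0,0]]' 1
python3 -m creep '[[0,0,1,0,0,0],[0,0,3,0,0,0],[0,0,4,0,0,0],[-1.7,-0.4,4,0,0,2.2],[-1.7,-0.4,0,0,0,2.2],[-1.7,-0.4,0,0,0,2.2],[-1.7,-0.4,0,0,0,2.2],[-1.7,-0.4,0,0,0,2.2]]'
python3 -m creep '[[0,0,0,0,0,0],[0,0,0,0,0,0],[0,0,0,0,0,0]]'
python3 - <<'E'
from h import *
C=cam('wrist');o=status.get_obs();print(o['eef_pos'],o['tool_rot'],o['ft_force'])
for p in [(.4555,-.1068,.096),SEAT+[0,0,.008],SEAT+B.apply([-.065,.048,.008])]: print(w2px(C,p)*1.56)
snap('wrist','w5.png',None,1.56)
E
```

```text
clock: 14.95
eef_pos: [0.5423, -0.0871, 0.0272]
tool_rot: [0.621, 0.784, 0.001, 0.001]
ft_force: [-5.7, 0.9, 6.5]
grip_width: 0.0107
grasp_force: 61.7
clock: 15.55
eef_pos: [0.5431, -0.0874, 0.0268]
tool_rot: [0.621, 0.784, 0.001, 0.002]
ft_force: [0.5, 0.9, -0.3]
grip_width: 0.0858
grasp_force: 0.0
clock: 16.35
eef_pos: [0.4575, -0.1076, 0.1479]
tool_rot: [0.542, 0.84, 0.002, 0.002]
ft_force: [-0.1, -0.3, 0.1]
grip_width: 0.0854
grasp_force: 0.0
clock: 16.65
eef_pos: [0.4589, -0.1074, 0.1473]
tool_rot: [0.543, 0.84, 0.002, 0.002]
ft_force: [0.3, -0.1, -1.2]
grip_width: 0.0854
grasp_force: 0.0
[ 0.45892548 -0.10741477  0.14732896] [0.54309668 0.83966503 0.00189981 0.00224235] [ 0.34590526 -0.07496102 -1.16818931]
[382.06645726 297.6691083 ]
[552.46217528 308.84092903]
[466.73512985 209.72915033]
```

View pics/w5.png

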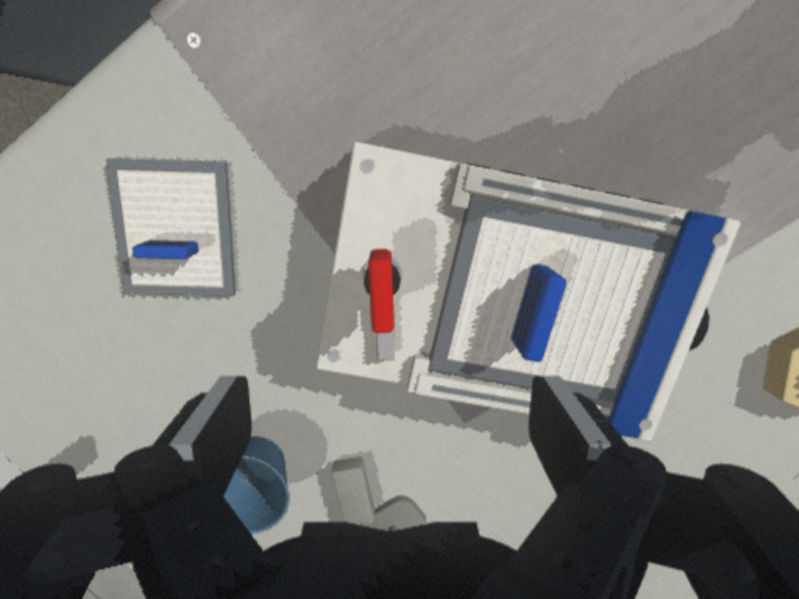

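The cartridge lies flat behind both stops and under the lip. The red bar's top runs from (380,251) to (383,331), with its centre at about (382,291).

```bash
python3 - <<'E'
from h import *
C=cam('wrist');s=1.56;o=status.get_obs()
g=lambda u,v,z:px2w(C,((u+.5)/s-.5,(v+.5)/s-.5),z)
a,b=g(380.5,251,.096),g(383.5,331,.096);m=(a+b)/2;e=b-a
print(m,np.linalg.norm(e),np.degrees(np.arctan2(e[1],e[0])))
t=R.from_quat(o['tool_rot']).as_matrix()[:,1];print('tool y',np.degrees(np.arctan2(t[1],t[0])),(m-o['eef_pos'])*100)
E
```

```text
[ 0.45394843 -0.10386196  0.096     ] 0.0419327828436917 -63.921187565907715
tool y 24.228315175673366 [-0.48890804  0.34675088 -5.11046044]
```

```bash
python3 -m creep '[[-0.4,0.24,-3,0,0,1.9],[0,0,-4,0,0,0],[0,0,-3,0,0,0],[0,0,-1.4,0,0,0],[0,0,0,0,0,0],[0,0,0,0,0,0]]'
python3 -m creep '[[0,0,0,0,0,0],[0,0,0,0,0,0],[0,0,0,0,0,0],[0,0,0,0,0,0],[0,0,0,0,0,0],[0,0,0,0,0,0],[0,0,0,0,0,0],[0,0,0,0,0,0]]' -1
```

```text
clock: 17.3
eef_pos: [0.4545, -0.1049, 0.0329]
tool_rot: [0.529, 0.849, 0.002, 0.001]
ft_force: [-0.1, 0.5, 0.4]
grip_width: 0.085
grasp_force: 0.0
clock: 18.1
eef_pos: [0.4536, -0.1053, 0.0333]
tool_rot: [0.529, 0.849, 0.001, 0.002]
ft_force: [-2.4, -0.4, 5.1]
grip_width: 0.0112
grasp_force: 60.8
```

```bash
python3 -m creep '[[0,0,0.4,0,0,0],[0,0,0.4,0,0,0],[0,0,0.2,0,0,0],[0,0,0,0,0,0],[0,0,0,0,0,0]]'
```

```text
clock: 18.6
eef_pos: [0.4536, -0.1052, 0.0424]
tool_rot: [0.529, 0.849, 0.001, 0.001]
ft_force: [0.6, -1.9, -7.0]
grip_width: 0.0111
grasp_force: 58.9
```

```bash
python3 -m creep '[[0,0,0,0,0,6],[0,0,0,0,0,6],[0,0,0,0,0,6],[0,0,0,0,0,0],[0,0,0,0,0,0]]'
```

```text
clock: 19.1
eef_pos: [0.4529, -0.1056, 0.0423]
tool_rot: [0.391, 0.92, 0.001, 0.001]
ft_force: [-0.5, -4.1, -7.1]
grip_width: 0.0109
grasp_force: 58.9
```

```bash
python3 -m creep '[[0,0,0,0,0,6],[0,0,0,0,0,6],[0,0,0,0,0,6],[0,0,0,0,0,6],[0,0,0,0,0,0]]'; python3 -c "
from h import *
print(status.get_obs()['ft_torque'])"
```

```text
clock: 19.6
eef_pos: [0.4522, -0.1064, 0.0423]
tool_rot: [0.19, 0.982, 0.0, -0.001]
ft_force: [-3.5, -8.2, -6.9]
grip_width: 0.0108
grasp_force: 59.0
[-1.64329557  0.63057013 -0.05444253]
```

```bash
python3 -m creep '[[-0.05,-0.1,0,0,0,6],[-0.05,-0.1,0,0,0,6],[0,0,0,0,0,6],[0,0,0,0,0,6],[0,0,0,0,0,0]]'; python3 -c "
from h import *
print(status.get_obs()['ft_torque'])"
```

```text
clock: 20.1
eef_pos: [0.4519, -0.1074, 0.0424]
tool_rot: [-0.018, 1.0, 0.002, -0.001]
ft_force: [-2.1, -4.7, -7.1]
grip_width: 0.0108
grasp_force: 59.0
[-1.10768518  0.36128389 -0.01472864]
```

```bash
python3 -m creep '[[-0.05,-0.1,0,0,0,5],[0,0,0,0,0,5],[0,0,0,0,0,0],[0,0,0,0,0,0]]'; python3 -c "
from h import *
print(status.get_obs()['ft_torque'])"
python3 -m creep '[[0,0,0,0,0,2],[0,0,0,0,0,0],[0,0,0,0,0,0]]'; python3 -c "
from h import *
print(status.get_obs()['ft_torque'])"
```

```text
clock: 20.5
eef_pos: [0.4519, -0.1079, 0.0426]
tool_rot: [-0.104, 0.995, 0.002, -0.0]
ft_force: [-1.8, -3.3, -7.6]
grip_width: 0.0113
grasp_force: 59.0
[-0.79715043  0.23258108  0.06032958]
clock: 20.8
eef_pos: [0.4519, -0.108, 0.0426]
tool_rot: [-0.122, 0.993, 0.002, -0.0]
ft_force: [-1.6, -3.0, -6.9]
grip_width: 0.011
grasp_force: 59.1
[-0.84473357  0.36995999 -0.27305752]
```

```bash
python3 -m creep '[[0,0,-0.3,0,0,0],[0,0,-0.3,0,0,0],[0,0,-0.3,0,0,0],[0,0,0,0,0,0],[0,0,0,0,0,0]]'
python3 -m creep '[[0,0,0,0,0,0],[0,0,0,0,0,0],[0,0,0,0,0,0],[0,0,0,0,0,0],[0,0,0,0,0,0],[0,0,0,0,0,0],[0,0,0.5,0,0,0]]' 1
python3 -m creep '[[0,0,3,0,0,0],[0,0,4,0,0,0],[0,0,4,0,0,0],[-2,-2,3,0,0,0],[-3,-3,2,0,0,0],[0,0,0,0,0,0],[0,0,0,0,0,0]]'
python3 - <<'E'
from h import *
o=status.get_obs();print(o['clock'],o['eef_pos'],o['ft_force'])
a=camera('scene')[:,:,::-1];b=camera('top')[:,:,::-1];c=camera('wrist')[:,:,::-1]
a=cv2.resize(a[140:225,230:350],(400,283),interpolation=cv2.INTER_CUBIC)
b=cv2.resize(b[130:245,270:365],(400,484),interpolation=cv2.INTER_CUBIC)
c=cv2.resize(c,(400,300))
o=np.zeros((590,800,3),np.uint8);o[:283,:400]=a;o[285:585,:400]=c;o[:484,400:]=cv2.convertScaleAbs(b,alpha=1.3)
cv2.imwrite('pics/c6.png',o)
E
```

```text
clock: 21.3
eef_pos: [0.4516, -0.1083, 0.0365]
tool_rot: [-0.122, 0.992, 0.002, 0.0]
ft_force: [-12.9, -3.1, 19.0]
grip_width: 0.0108
grasp_force: 63.0
clock: 22.0
eef_pos: [0.4518, -0.1078, 0.0383]
tool_rot: [-0.123, 0.992, 0.003, -0.001]
ft_force: [0.1, 0.0, -0.3]
grip_width: 0.0854
grasp_force: 0.0
clock: 22.7
eef_pos: [0.4025, -0.1585, 0.1996]
tool_rot: [-0.122, 0.993, 0.002, 0.001]
ft_force: [1.3, -0.3, -0.4]
grip_width: 0.0853
grasp_force: 0.0
22.7 [ 0.40253232 -0.15852745  0.19956274] [ 1.25122787 -0.26321997 -0.4350415 ]
```

View pics/c6.png

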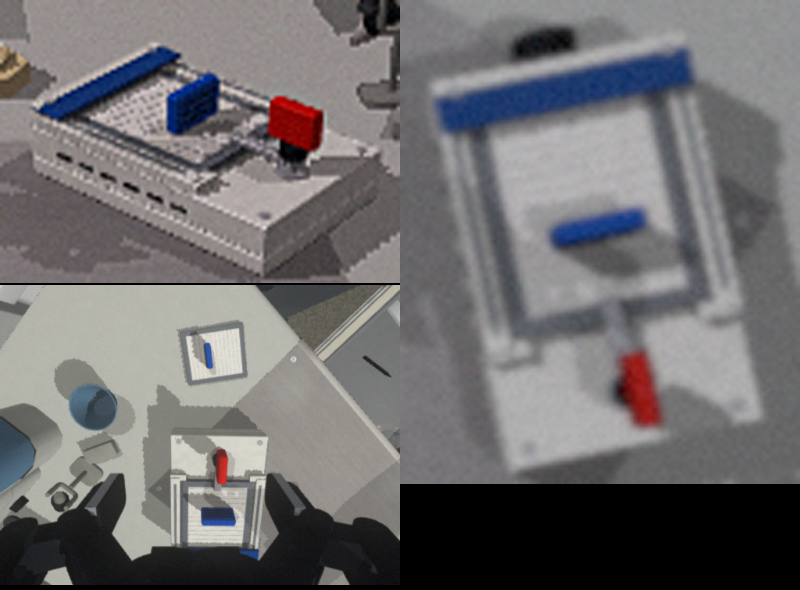

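The arm points over the cartridge and clamps it. The cartridge is flat behind both stops and the robot is clear, so I'm handing in.

```bash
python3 -c "
from workcell import ticket
print(ticket.job_done())"
```

```text
the job is handed in; nothing more can be done
None
```

The cartridge is tucked under the blue lip and lies flat behind both front stops. The red latch was lifted, turned to its stop over the cartridge and let down to clamp it, and the job was handed in at about 23 s; the hand-in call returned no verdict.

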